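# Cap the glass cell and hold it in the light path

## Task

Press the cap of the square glass cell fully home while the cell stands in its rack. Then take the cell by its two frosted faces only, never touching its clear windows with the fingers, and hold it upright midway between the lamp and the sensor of the light bench, windows facing them, so that the light path runs through the middle of the windows. Finish while still holding the cell motionless there, touching no part of the light bench, and leave the vials and the other things where they stand.

Things in the scene. Friction and masses are not known exactly. Their poses are not given: they have to be found in the camera images.
- cell: Square-section glass cell (cuvette), 24 mm along its x by 22 mm along its y by 60 mm tall without the cap, about 70 g, loose, upright in one of the rack's three wells. Origin at the centre of its underside, z up. Its faces across x are frosted, its faces across y are clear windows. In the rack its frosted faces look along the rack's x (give or take 0.1 rad), and its underside is 6 mm above the bench.
- cell_frosted: The two frosted (opaque white) side plates of the cell, 4 mm thick, 22 mm wide, 60 mm tall, outer faces at x = +12 and -12 mm; 24 mm apart over the outside. The only faces to grip. Fixed in the cell, same origin and axes as the cell.
- cell_windows: The two clear glass windows of the cell, 16 mm wide, 60 mm tall, outer faces at y = +11 and -11 mm. Never to be touched by the fingers. Fixed in the cell, same origin and axes as the cell.
- window_middle (a point): Point inside the cell on its upright axis, 26 mm above the underside and 34 mm below the glass rim: the middle that the light must pass. Axes as the cell's.
- cap_top (a point): Centre of the top of the cell's round cap: grey disc of 16 mm diameter, 7 mm thick, on the cell's axis. Its top is 75 mm above the cell's underside when up and 67 mm when home.
- cell_cap (a joint): Travel of the cap into the cell (m): 0 = fully up (8 mm gap between disc and rim), 0.008 = fully home, the disc seated on the glass rim. Starts at 0 to 0.002. Pressed straight down it yields at about 4 N and stays where it is left; at home it meets a hard stop.
- rack: Fixed wooden block 56 mm (x) by 160 mm (y) by 20 mm tall with three rectangular wells in a row along its y, at y = -50, 0 and +50 mm, each 26 mm (x) by 24 mm (y), 14 mm deep (floor 6 mm above the bench). Origin at the centre of its underside.
- light_bench: Fixed instrument: aluminium base 70 mm (x) by 230 mm (y) by 12 mm thick, origin at the centre of its underside. On posts on it, facing each other along its y: the lamp (round finned barrel, 39 mm diameter, at y +45 to +105 mm) and the sensor (36 mm box with a round snout, at y -44 to -103 mm). Tops at most 93 mm above the bench. The gap between them is 89 mm and holds nothing above the base. Rack and light bench may stand either way round, left or right.
- beam (a point): Middle of the light path: on the common axis of lamp and sensor, midway between them, 72 mm above the bench. Its y axis is the light's direction.
- vial_1: Round glass sample vial with white cap, 21 mm diameter, 48 mm tall, loose in another well of the rack. Bystander. Origin at the centre of its underside.
- vial_2: A second such vial in the remaining well. Bystander.
- petri: Loose petri dish, 65 mm diameter, 14 mm tall, behind the work. Bystander. Origin at the centre of its underside.
- dropper: Loose brown dropper bottle, 34 mm diameter, 78 mm tall, at the left. Bystander. Origin at the centre of its underside.
Things that resemble listed ones, but are neither listed nor needed, are in the scene too. There is more than one size of the rack; the one meant has the size given above.

How it is judged:
On the way, in this order (a step that is already met when the one before it is completed fails the run):
1. the cap is pressed home while the cell stands in its well (value of joint cell_cap above 0.0065 m and z of cell in the frame of rack below 0.012 m), for 0.1 s.
2. the cell is lifted out by its frosted faces (height (world z) of cell above 0.03 m and contact force between the fingers and cell_frosted above 1 N), for 0.2 s.
At the end, for the whole second after the job is handed in: Cap home (within 1.5 mm); cell held still by its frosted faces only, clear of the light bench; window middle within 6 mm sideways, 8 mm in height, 15 mm lengthwise of the middle of the light path; windows square to it and cell upright within 0.15 rad; both vials upright in the rack (all of step 2 and value of joint cell_cap above 0.0065 m and x of window_middle in the frame of beam between -0.006 and 0.006 m and z of window_middle in the frame of beam between -0.008 and 0.008 m and y of window_middle in the frame of beam between -0.015 and 0.015 m and angle between the y axis of cell and the y axis of beam, either way round below 0.15 rad and angle between cell's own z axis and vertical below 0.15 rad and linear speed of cell below 0.02 m/s and contact force between the fingers and cell_windows below 0.5 N and contact force between cell and light_bench below 0.2 N and contact force between each of the arm, the fingers and light_bench below 0.5 N and z of each of vial_1, vial_2 in the frame of rack below 0.012 m and angle between each of vial_1, vial_2's own z axis and vertical below 0.3 rad); the arm keeps its last pose, push and grip.
It fails at once if the fingers touch a clear window (contact force between the fingers and cell_windows above 0.5 N).
It fails at once if a vial, the petri dish or the dropper bottle is moved by more than 25 mm (distance of any of vial_1, vial_2, petri, dropper from where it was at the start of the episode above 0.025 m).
It also fails if it takes over 45 s, if anything falls off the work surface, if the arm or the gripper's body presses on something with over 40 N, if the wrist force passes 120 N, or if a joint passes its speed limit or range.

## Robot

A 6-joint arm with a two-finger parallel gripper is mounted at the origin on a cart in front of the work surface, level with it; the furniture and walls round the work are solid. World frame = base frame: x ahead of the robot, y to its left, z up, the work surface at z = 0. Lengths are in m, angles in rad, forces in N, time in s.
With the tool pointing down it reaches from about 0.35 to 0.975 m from the base axis. Payload 4.9 kg.
Tool frame: the origin (TCP) lies at the very end of the fingers, on their centre line; the grasp point (between the pads) lies behind it (manip.grip_depth is the z of the grasp point in the tool frame, in m); z points along the fingers, y is the direction in which the jaws open and shut (so a half turn about z gives the same grasp; the last joint's range is limited). The gripper opens to 85 mm and grips with 20 to 120 N. Pads are 22 mm wide; open, the fingers measure 114 mm over their backs; the gripper's body (76 mm by 85 mm) begins 54 mm behind the grasp point. The pads swing forward as they close: fully open they stand 13 mm farther back than shut.
Start: joints at [-1.373, 0.053, 1.613, -0, 1.476, -0.119], TCP at [0.195, -0.594, 0.231] pointing down, gripper open.
Joint ranges: [-3.01, 3.01], [-1.01, 2.22], [0.06, 2.58], [-1.02, 4.17], [0.09, 2.62], [-3.14, 3.14]. Speed limits (rad/s): [2.57, 2.57, 3.14, 3.14, 3.14, 3.14].

## Interface

Orientations are given as a unit quaternion [w, x, y, z].
In Python, from plant import state, optics, manip, silhouettes, place_of gives the robot as it stands. The module is installed in compiled form; this text tells all that it offers.
- The arm moves only by the tool jog_arm, never from a script. Its argument "increments" is a list of rows, each an object with "slide": the shift along the tool's x, y, z in mm, a list of three; "rotation": the turn, a rotation vector about the tool's x, y, z in degrees, a list of three. A call has 1 to 20 rows; each row shifts and turns the commanded pose from where the row before left it, along the tool's axes as they then stand; what a row does not reach is not made up. A row lasts 1/12 s, in which the tool goes at most 41.7 mm and 7.16 degrees, less where a joint would pass 70% of its speed; a pose out of reach is approached as far as the arm can. A call with a gripper value outside its range is refused whole. "fingers" is the opening, from 0 (shut) to 1 (fully open), set as the call begins (left out, the last holds). The fingers move at their own pace and stop on an object; the grip force is fixed at half the most. Time passes only in rows, so rows that do not move let the fingers close. It gives the time, the measured TCP pose, the force and the opening at its end, in the units of the state.
- state(): the state, without advancing time (a new reading comes with each control period).
- optics.grab_frame(name): name is "scene" or "top" or "wrist"; returns a dict with "frame" (480x640x3 uint8, blue, green, red), "camera_matrix" (3x3 intrinsics, pixels), "R" (3x3) and "t" (3): a world point X has camera coordinates R X + t. Camera axes: x right, y down, z forward; pixel columns grow to the right and rows downward; lengths in m; the calibration is good to about 2 mm. A picture is of the moment at which its call begins. There is no depth.
- manip.job_done(): hands the job in, once; it reports no verdict.
Trained networks look in the newest picture that a camera, given by its name, has taken for a name from the list of things; names that differ only in an ending like _2 or _b are one class to them, and where a whole thing is asked for, a point or a joint stands for the part that bears it (a point fixed in the world has none). Each returns a list of dicts, best first, with "score" (0 to 1); they miss things now and then, are a little off and sometimes report something else, mostly with a low value. They report only what shows in the picture. A call takes as long as a camera call. They do not tell look-alikes from the thing itself.
- silhouettes(thing, camera): "mask" (480x640 bool, what is visible of it) and "bbox" ([left, top, right, bottom] in pixels, round what is visible of it).
- place_of(thing, camera): "uv" ([column, row] in pixels: a listed point, or the origin of a listed thing).
The state is a dict: "time": time; "joint_pos": joint angles; "joint_vel": joint speeds; "joint_efforts": joint torques, N m; "tool_pos": TCP position; "tool_rot": TCP orientation; "contact_force": force on the tool from outside, world axes, zero at the start; "ft_torque": the same for the moment, N m; "gripper_width": opening from 0.0 (shut) to 1.0 (fully open).
Only numpy, scipy, OpenCV 4.12 (cv2) and the standard library are available. Lean on these libraries where they do the work, as an engineer would, in place of code of your own. Each camera call takes 0.05 s, during which the arm holds its last target.

## Working session

There is one attempt and no reset: what is moved stays moved. The work goes in short steps, Python scripts to look and compute and a tool call to move; the robot and the scene stay as the last step left them, time stands still between calls to the robot, and variables do not carry over. Pictures are saved under pics/ and viewed, and the job is handed in when it is done.

Besides the shell and the picture viewer there is one more tool, called after "Call:" by a JSON object that holds its "method" and its "body". jog_arm: Moves the arm, as the interface text tells. Its arguments: {"type":"object","properties":{"increments":{"type":"array","items":{"type":"object","properties":{"slide":{"type":"array","items":{"type":"number"}},"rotation":{"type":"array","items":{"type":"number"}}}}},"fingers":{"type":"number"}},"required":["increments"]}

```bash
mkdir -p pics; python3 - <<'E'
from plant import state, optics, manip
import cv2,numpy as np
s=state(); print({k:np.round(v,3) for k,v in s.items()}, manip.grip_depth)
for n in ["scene","top","wrist"]:
    f=optics.grab_frame(n); cv2.imwrite(f"pics/a_{n}.png",f["frame"]); print(n,np.round(f["camera_matrix"],1).tolist(),np.round(f["R"],4).tolist(),np.round(f["t"],4).tolist())
E
```

```text
{'time': np.float64(0.0), 'joint_pos': array([-1.373,  0.053,  1.614,  0.   ,  1.476, -0.119]), 'joint_vel': array([-0.001,  0.   , -0.002, -0.001,  0.   ,  0.001]), 'joint_efforts': array([ 1.0000e-03, -3.9368e+01, -3.7018e+01,  0.0000e+00,  7.0000e-03,
       -0.0000e+00]), 'tool_pos': array([ 0.195, -0.593,  0.23 ]), 'tool_rot': array([-0.001,  0.987,  0.158, -0.   ]), 'contact_force': array([-0.527, -0.509,  0.268]), 'ft_torque': array([ 0.034,  0.014, -0.008]), 'gripper_width': np.float64(1.002)} -0.0187
scene [[575.4, 0.0, 320.7], [0.0, 575.4, 241.9], [0.0, 0.0, 1.0]] [[0.5776, -0.8161, -0.0175], [-0.3657, -0.2395, -0.8994], [0.7298, 0.5259, -0.4368]] [-0.2406, 0.305, 0.7109]
top [[475.1, 0.0, 314.6], [0.0, 475.1, 237.3], [0.0, 0.0, 1.0]] [[-0.0051, -1.0, -0.004], [-0.9832, 0.0057, -0.1826], [0.1826, 0.003, -0.9832]] [0.1075, 0.5616, 1.0064]
wrist [[373.7, 0.0, 326.6], [0.0, 373.7, 240.4], [0.0, 0.0, 1.0]] [[0.3116, -0.9502, -0.0015], [-0.9145, -0.3003, 0.2711], [-0.258, -0.0831, -0.9626]] [-0.6235, -0.0359, 0.3788]
```

View pics/a_scene.png

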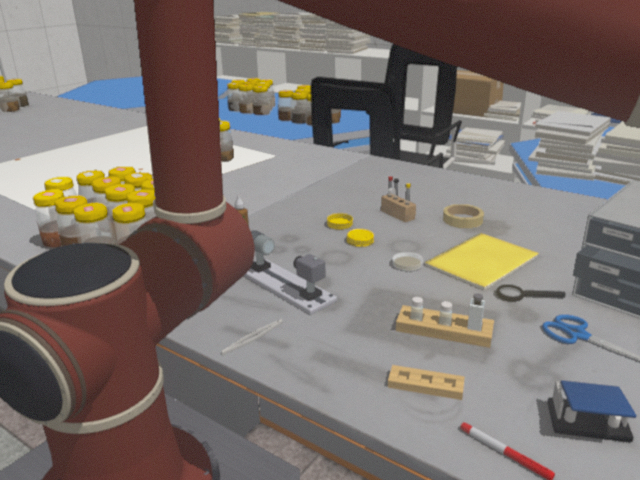

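View pics/a_top.png

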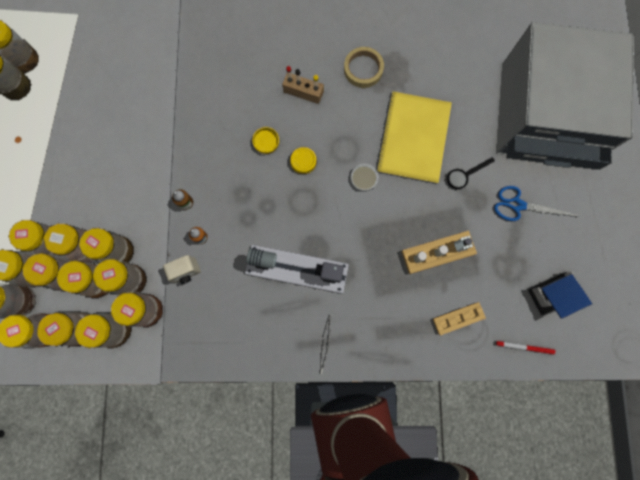

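```bash
cat > h.py <<'E'
from plant import state, optics, manip, silhouettes, place_of
import cv2,numpy as np
def ray(f,uv):
    K,R,t=f["camera_matrix"],f["R"],f["t"]
    d=np.linalg.inv(K)@np.array([uv[0],uv[1],1.]); return -R.T@t, R.T@d
def onz(f,uv,z):
    c,d=ray(f,uv); return c+d*(z-c[2])/d[2]
def proj(f,X):
    p=f["camera_matrix"]@(f["R"]@np.asarray(X,float)+f["t"]); return p[:2]/p[2]
def tri(obs):
    A=np.zeros((3,3));b=np.zeros(3)
    for f,uv in obs:
        c,d=ray(f,uv); d=d/np.linalg.norm(d); P=np.eye(3)-np.outer(d,d); A+=P;b+=P@c
    X=np.linalg.solve(A,b); return X,[np.linalg.norm(proj(f,X)-uv) for f,uv in obs]
E
python3 - <<'E'
from h import *
F={n:optics.grab_frame(n) for n in ["scene","top"]}
z=dict(cell=.006,window_middle=.032,cap_top=.08,rack=0,light_bench=0,beam=.072,vial_1=.006,petri=0,dropper=0)
for th in z:
  for n in F:
    for r in place_of(th,n)[:4]:
      print(th,n,np.round(r["uv"],1),round(float(r["score"]),2),np.round(onz(F[n],r["uv"],z[th]),4))
E
```

```text
cell scene [473.7 333.9] 0.57 [ 0.5416 -0.2315  0.006 ]
cell top [458.2 248.6] 0.57 [ 0.5421 -0.2275  0.006 ]
window_middle scene [475.7 317.9] 0.81 [ 0.5513 -0.2285  0.032 ]
window_middle top [461.5 245.9] 0.51 [ 0.544  -0.2274  0.032 ]
cap_top scene [480.7 297.9] 0.49 [ 0.5403 -0.2364  0.08  ]
cap_top top [469.8 244.5] 0.49 [ 0.5391 -0.2306  0.08  ]
cap_top top [457.3 249. ] 0.23 [ 0.5294 -0.2031  0.08  ]
rack scene [425.9 385.2] 0.89 [ 0.3826 -0.22    0.    ]
rack scene [445.6 329.6] 0.83 [ 0.5352 -0.1834  0.    ]
rack top [459.6 316.7] 0.93 [ 0.3868 -0.2231  0.    ]
rack top [438.4 252.5] 0.84 [ 0.5341 -0.1828  0.    ]
rack top [299.7 268.7] 0.73 [0.4981 0.1393 0.    ]
rack top [467.5 240.3] 0.44 [ 0.5625 -0.2521  0.    ]
light_bench scene [285.6 287.4] 0.9 [0.4942 0.1405 0.    ]
light_bench scene [482.1 294.5] 0.53 [ 0.6829 -0.1924  0.    ]
light_bench top [295.8 268.4] 0.91 [0.4988 0.1484 0.    ]
beam scene [284.8 254.4] 0.7 [0.4979 0.1414 0.072 ]
beam top [293.5 264.4] 0.7 [0.499  0.1502 0.072 ]
vial_1 scene [441.5 324.3] 0.71 [ 0.5379 -0.1739  0.006 ]
vial_1 scene [417.4 324.4] 0.5 [ 0.5142 -0.1391  0.006 ]
vial_1 top [438.9 250.4] 0.6 [ 0.5381 -0.1827  0.006 ]
vial_1 top [416.7 260.8] 0.55 [ 0.5142 -0.1303  0.006 ]
petri scene [407.1 265.1] 0.61 [ 0.7103 -0.0167  0.    ]
petri top [363.1 175.7] 0.94 [ 0.7211 -0.0124  0.    ]
dropper top [195.5 238.6] 0.55 [0.5702 0.3832 0.    ]
```

The cell is in the right-hand well (y about -0.23) of the large rack, which holds two vials. The light bench is at about (0.498, 0.145). Next I'll zoom in on both.

```bash
python3 - <<'E'
import cv2,numpy as np
a=cv2.imread("pics/a_top.png");b=cv2.imread("pics/a_scene.png")
r=lambda im,x,y,w,h:cv2.resize(im[y:y+h,x:x+w],(400,300),interpolation=cv2.INTER_CUBIC)
cv2.imwrite("pics/b.png",np.vstack([np.hstack([r(a,390,220,100,75),r(a,236,222,128,96)]),np.hstack([r(b,385,280,120,90),r(b,230,222,120,90)])]))
E
```

```text
(no output)
```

View pics/b.png

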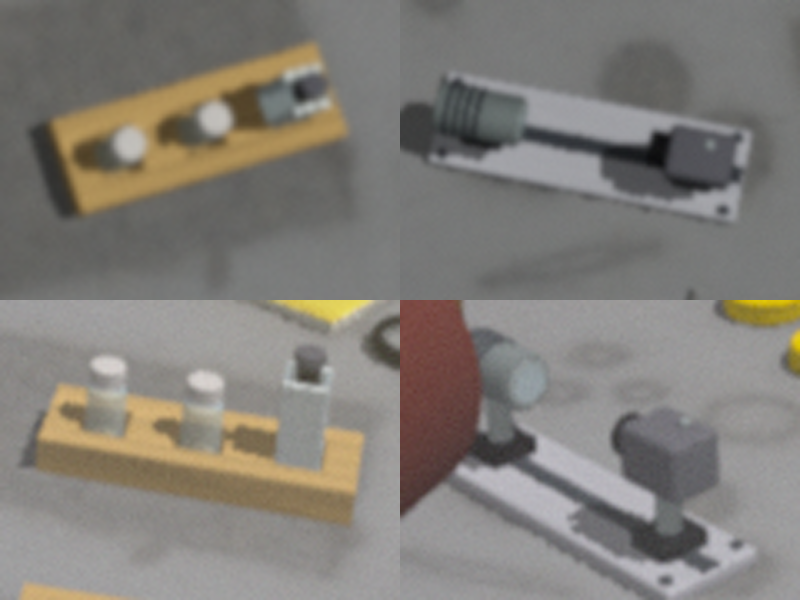

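```bash
cat > fit.py <<'E'
from h import *
from scipy.optimize import minimize
def boxmask(f,p,dx,dy,h,S=4):
    c,s=np.cos(p[2]),np.sin(p[2]); R=np.array([[c,-s],[s,c]])
    pts=[proj(f,[*(R@[a*dx/2,b*dy/2]+p[:2]),z]) for a in(-1,1) for b in(-1,1) for z in(0,h)]
    hull=cv2.convexHull(np.float32(pts)*S+S/2)
    m=np.zeros((480*S,640*S),np.uint8); cv2.fillConvexPoly(m,np.int32(np.round(hull)),1); return m
def fit(f,mask,p0,dx,dy,h,S=4):
    cn,_=cv2.findContours(mask.astype(np.uint8),cv2.RETR_EXTERNAL,cv2.CHAIN_APPROX_NONE)
    M=cv2.resize(mask.astype(np.uint8),None,fx=S,fy=S,interpolation=cv2.INTER_NEAREST)
    M=M; 
    def cost(q):
        m=boxmask(f,[q[0],q[1],q[2]/10],dx,dy,h); return (m!=M).sum()/S/S
    q0=np.array([p0[0],p0[1],p0[2]*10]); best=None
    for k in range(3):
        r=minimize(cost,q0,method="Nelder-Mead",options=dict(initial_simplex=np.vstack([q0]+[q0+d for d in np.diag([.01,.01,.5])/(k+1)]),xatol=1e-5,fatol=.01)); q0=r.x
    return np.array([q0[0],q0[1],q0[2]/10]),r.fun,mask.sum()
E
python3 - <<'E'
from fit import *
for n in ["top","scene"]:
    f=optics.grab_frame(n)
    for th,p0,d in [("rack",(.535,-.183,-.25+.5),(.056,.160,.020)),("light_bench",(.498,.145,-.1),(.07,.23,.012))]:
        for r in silhouettes(th,n)[:4]:
            m=r["mask"]; print(th,n,r["score"],r["bbox"],m.sum())
            b=r["bbox"]; c=onz(f,[(b[0]+b[2])/2,(b[1]+b[3])/2],.01)
            if np.hypot(*(c[:2]-p0[:2]))>.06: continue
            hsv=cv2.cvtColor(f["frame"],cv2.COLOR_BGR2HSV)
            hull=cv2.convexHull(np.argwhere(m)[:,::-1].astype(np.int32)); mm=np.zeros((480,640),np.uint8)
            if th=="rack": 
                w=m&(hsv[...,1]>70); hull=cv2.convexHull(np.argwhere(w)[:,::-1].astype(np.int32))
            cv2.fillConvexPoly(mm,hull,1)
            for yaw in (p0[2],-p0[2]): print("  fit",yaw,fit(f,mm>0,(*p0[:2],yaw),*d))
E
```

```text
rack top 0.8 [403.7, 229.6, 478.0, 274.6] 1271
  fit 0.25 (array([ 0.533136  , -0.18032138,  0.28943287]), np.float64(75.875), np.int64(1785))
  fit -0.25 (array([ 0.53321398, -0.1803824 ,  0.28854508]), np.float64(75.5), np.int64(1785))
rack top 0.62 [433.5, 301.6, 483.1, 337.0] 937
light_bench top 0.82 [247.6, 244.3, 348.1, 292.9] 3081
  fit -0.1 (array([ 0.49776518,  0.14796753, -0.20066463]), np.float64(132.375), np.int64(3209))
  fit 0.1 (array([ 0.49769623,  0.14790996, -0.20197844]), np.float64(132.375), np.int64(3209))
rack scene 0.62 [397.9, 306.5, 494.6, 347.8] 2114
  fit 0.25 (array([ 0.53374482, -0.18039469,  0.28054781]), np.float64(71.9375), np.int64(2642))
  fit -0.25 (array([ 0.5338452 , -0.18033145,  0.28261443]), np.float64(71.875), np.int64(2642))
rack scene 0.6 [389.0, 367.0, 465.9, 400.0] 1721
light_bench scene 0.93 [244.2, 230.9, 336.4, 317.7] 3345
  fit -0.1 (array([ 0.51388223,  0.14970033, -0.32922971]), np.float64(2105.5625), np.int64(4560))
  fit 0.1 (array([ 0.51362549,  0.14865116, -0.32670676]), np.float64(2106.125), np.int64(4560))
light_bench scene 0.41 [398.0, 306.8, 494.1, 347.1] 2057
```

```bash
cat >> h.py <<'E'
from scipy.spatial.transform import Rotation as Ro
def Rt(s=None):
    q=(s or state())["tool_rot"]; return Ro.from_quat([q[1],q[2],q[3],q[0]])
def totool(dw):  # world delta (m) -> tool mm
    return Rt().as_matrix().T@np.asarray(dw)*1000
E
python3 - <<'E'
from h import *
f={n:optics.grab_frame(n) for n in ["scene","top"]}
for u in [(251,245.7),(348,263.9),(343.8,292.4),(245.6,273.2)]: print(np.round(onz(f["top"],u,.012),4))
for th in ["cap_top","window_middle","cell","beam","light_bench"]:
    o=[]
    for n in f:
        r=place_of(th,n)
        if r:o.append((f[n],r[0]["uv"]))
    if len(o)==2: X,e=tri(o); print(th,np.round(X,4),np.round(e,1))
w=optics.grab_frame("wrist"); c=-w["R"].T@w["t"]; s=state(); R=Rt().as_matrix()
print("cam in tool",R.T@(c-s["tool_pos"]), "view dir",R.T@w["R"].T[:,2], s["time"])
t=np.array([.5476,-.2284,.25]); print(totool(t-s["tool_pos"]))
E
```

```text
[0.5506 0.2513 0.012 ]
[0.5071 0.0284 0.012 ]
[0.4422 0.039  0.012 ]
[0.487  0.2624 0.012 ]
cap_top [ 0.5488 -0.2303  0.0801] [1.3 1. ]
window_middle [ 0.5468 -0.2264  0.0339] [0.4 0.3]
cell [ 0.5533 -0.2273 -0.0051] [0.3 0.2]
beam [0.5021 0.1529 0.0668] [0.3 0.3]
light_bench [ 0.4972  0.1473 -0.0012] [0.6 0.5]
cam in tool [ 0.06814254 -0.00061623 -0.14326741] view dir [-2.71273026e-01  4.08668916e-04  9.62502352e-01] 2.1
[ 449.21138473 -237.36068312  -18.68313235]
```

Call:
{"method": "jog_arm", "body": {"increments": [{"slide": [32.1, -17, -1.3]}, {"slide": [32.1, -17, -1.3]}, {"slide": [32.1, -17, -1.3]}, {"slide": [32.1, -17, -1.3]}, {"slide": [32.1, -17, -1.3]}, {"slide": [32.1, -17, -1.3]}, {"slide": [32.1, -17, -1.3]}, {"slide": [32.1, -17, -1.3]}, {"slide": [32.1, -17, -1.3]}, {"slide": [32.1, -17, -1.3]}, {"slide": [32.1, -17, -1.3]}, {"slide": [32.1, -17, -1.3]}, {"slide": [32.1, -17, -1.3]}, {"slide": [32.1, -17, -1.3]}], "fingers": 1}}

```text
invalid input
```

Call:
{"method": "jog_arm", "body": {"increments": [{"rotation": [0, 0, -6.3]}, {"rotation": [0, 0, -6.3]}, {"rotation": [0, 0, -6.3]}, {"rotation": [0, 0, -6.3]}, {"rotation": [0, 0, -6.3]}, {"rotation": [0, 0, -6.3]}, {"rotation": [0, 0, -6.3]}, {"rotation": [0, 0, -6.3]}, {"rotation": [0, 0, -6.3]}, {"rotation": [0, 0, -6.3]}, {"rotation": [0, 0, -6.3]}, {"rotation": [0, 0, -6.3]}, {"rotation": [0, 0, -6.3]}, {"rotation": [0, 0, -6.3]}, {"slide": [0, 0, 0]}], "fingers": 0}}

```text
invalid input
```

```bash
python3 - <<'E'
from h import *
s=state(); R=Rt().as_matrix(); print(s["time"],np.round(s["tool_pos"],4),np.round(R,3).tolist(),s["gripper_width"],s["contact_force"])
f=optics.grab_frame("wrist"); cv2.imwrite("pics/c_wrist.png",f["frame"])
for th,z in [("cap_top",.08),("window_middle",.032),("rack",0),("cell",.006),("vial_1",.006)]:
    for r in place_of(th,"wrist")[:3]: print(th,np.round(r["uv"],1),round(float(r["score"]),2),np.round(onz(f,r["uv"],z),4))
for X in [(.5488,-.2303,.08),(.5476,-.2284,.066)]: print(proj(f,X))
E
```

```text
2.1 [ 0.1947 -0.5939  0.2313] [[0.95, 0.312, -0.0], [0.312, -0.95, 0.0], [0.0, -0.0, -1.0]] 1.0008135372476072 [1.00711238 0.31960212 1.08018578]
[-160.85572217 -688.46646825]
[-130.76591244 -629.3984281 ]
```

View pics/c_wrist.png

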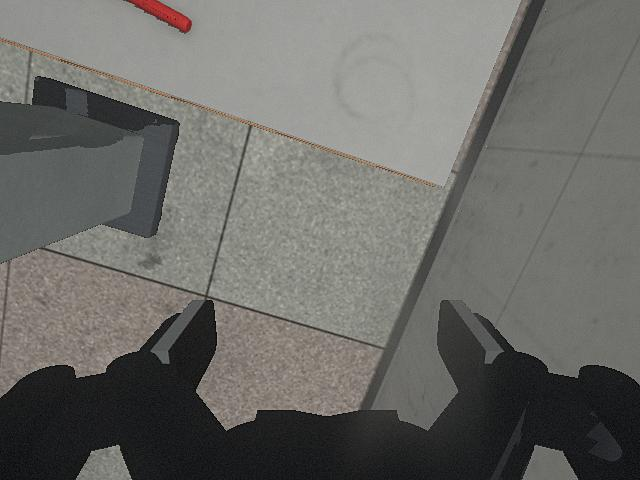

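The wrist view still shows the start pose, because the calls were rejected. I suspect every row needs both fields, so I'll include both.

Call:
{"method": "jog_arm", "body": {"increments": [{"slide": [32.1, -17, -1.3], "rotation": [0, 0, 0]}, {"slide": [32.1, -17, -1.3], "rotation": [0, 0, 0]}, {"slide": [32.1, -17, -1.3], "rotation": [0, 0, 0]}, {"slide": [32.1, -17, -1.3], "rotation": [0, 0, 0]}, {"slide": [32.1, -17, -1.3], "rotation": [0, 0, 0]}, {"slide": [32.1, -17, -1.3], "rotation": [0, 0, 0]}, {"slide": [32.1, -17, -1.3], "rotation": [0, 0, 0]}, {"slide": [32.1, -17, -1.3], "rotation": [0, 0, 0]}, {"slide": [32.1, -17, -1.3], "rotation": [0, 0, 0]}, {"slide": [32.1, -17, -1.3], "rotation": [0, 0, 0]}, {"slide": [32.1, -17, -1.3], "rotation": [0, 0, 0]}, {"slide": [32.1, -17, -1.3], "rotation": [0, 0, 0]}, {"slide": [32.1, -17, -1.3], "rotation": [0, 0, 0]}, {"slide": [32.1, -17, -1.3], "rotation": [0, 0, 0]}], "fingers": 1}}

```text
time: 3.57
tool_pos: [0.5487, -0.2262, 0.2498]
tool_rot: [0.0, 0.987, 0.158, 0.0]
contact_force: [-0.4, -0.8, 0.7]
gripper_width: 1.0
```

Call:
{"method": "jog_arm", "body": {"increments": [{"slide": [0, 0, 0], "rotation": [0, 0, -6.3]}, {"slide": [0, 0, 0], "rotation": [0, 0, -6.3]}, {"slide": [0, 0, 0], "rotation": [0, 0, -6.3]}, {"slide": [0, 0, 0], "rotation": [0, 0, -6.3]}, {"slide": [0, 0, 0], "rotation": [0, 0, -6.3]}, {"slide": [0, 0, 0], "rotation": [0, 0, -6.3]}, {"slide": [0, 0, 0], "rotation": [0, 0, -6.3]}, {"slide": [0, 0, 0], "rotation": [0, 0, -6.3]}, {"slide": [0, 0, 0], "rotation": [0, 0, -6.3]}, {"slide": [0, 0, 0], "rotation": [0, 0, -6.3]}, {"slide": [0, 0, 0], "rotation": [0, 0, -6.3]}, {"slide": [0, 0, 0], "rotation": [0, 0, -6.3]}, {"slide": [0, 0, 0], "rotation": [0, 0, -6.3]}, {"slide": [0, 0, 0], "rotation": [0, 0, -6.3]}, {"slide": [0, 0, 0], "rotation": [0, 0, 0]}], "fingers": 0}}

```text
time: 4.82
tool_pos: [0.5476, -0.2277, 0.2495]
tool_rot: [0.0, 0.599, 0.801, 0.0]
contact_force: [-0.6, 0.2, -0.2]
gripper_width: -0.001
```

```bash
python3 - <<'E'
from h import *
s=state(); R=Rt().as_matrix(); print(s["time"],np.round(s["tool_pos"],4),np.round(R,3).tolist(),s["gripper_width"],s["contact_force"])
f=optics.grab_frame("wrist"); cv2.imwrite("pics/c_wrist.png",f["frame"])
for th,z in [("cap_top",.08),("window_middle",.032),("rack",0),("cell",.006),("vial_1",.006)]:
    for r in place_of(th,"wrist")[:3]: print(th,np.round(r["uv"],1),round(float(r["score"]),2),np.round(onz(f,r["uv"],z),4))
for X in [(.5488,-.2303,.08),(.5476,-.2284,.066)]: print(proj(f,X))
E
```

```text
4.8167 [ 0.5476 -0.2277  0.2495] [[-0.283, 0.959, 0.0], [0.959, 0.283, 0.0], [0.0, 0.0, -1.0]] -0.0012809407534722377 [-0.6494988   0.23997471 -0.19659978]
cap_top [326.1 222. ] 0.66 [ 0.5474 -0.2305  0.08  ]
window_middle [328.  210.8] 0.93 [ 0.549  -0.2298  0.032 ]
rack [328.6 158.6] 0.92 [ 0.5361 -0.1833  0.    ]
rack [326.4 204.3] 0.68 [ 0.5474 -0.2296  0.    ]
rack [175.7 150. ] 0.57 [ 0.3837 -0.2193  0.    ]
cell [326.7 206.4] 0.8 [ 0.548  -0.2306  0.006 ]
vial_1 [326.9 155.8] 0.8 [ 0.5335 -0.1808  0.006 ]
vial_1 [331.  106.8] 0.56 [ 0.5241 -0.1348  0.006 ]
[327.7758359  222.27710101]
[327.03591248 216.37967488]
```

View pics/c_wrist.png

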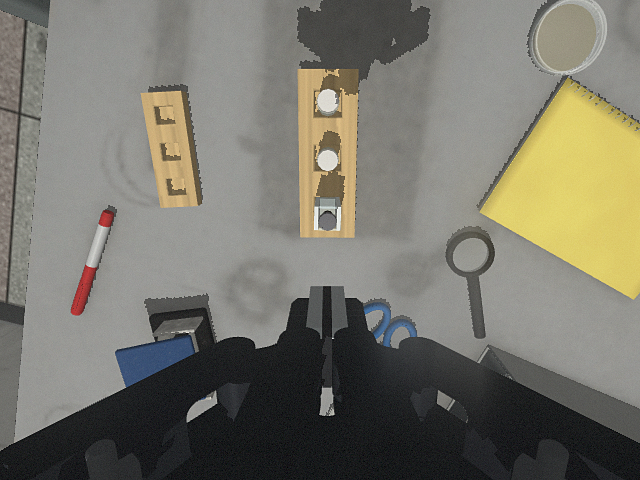

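```bash
python3 - <<'E'
import cv2
a=cv2.imread("pics/c_wrist.png"); cv2.imwrite("pics/c2.png",cv2.resize(a[175:250,280:380],(800,600),interpolation=cv2.INTER_CUBIC))
E
```

```text
(no output)
```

View pics/c2.png

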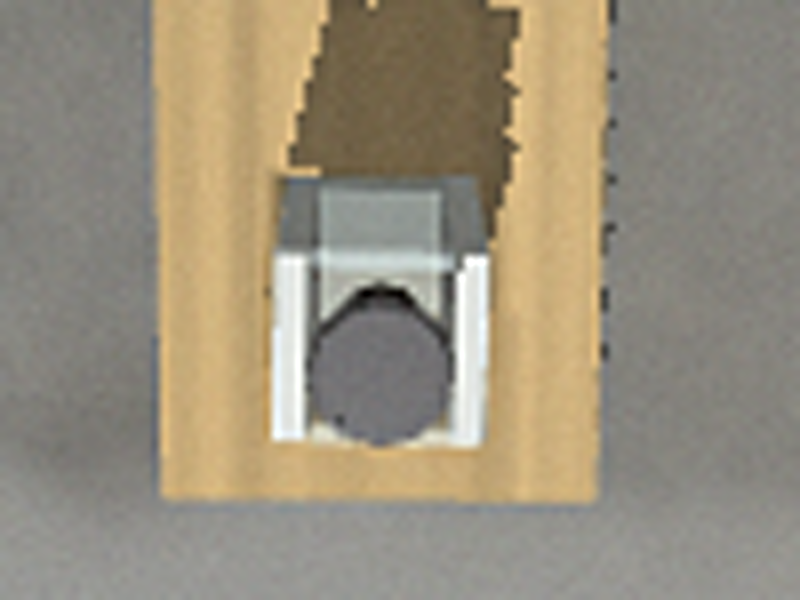

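```bash
python3 - <<'E'
from h import *
f=optics.grab_frame("wrist"); s=state()
for u,z in [((327.5,221.2),.08),((327.5,218.6),.066)]:
    X=onz(f,u,z); print(X,totool(X-s["tool_pos"]))
E
```

```text
[ 0.54829362 -0.22945848  0.08      ] [ -1.87110675   0.17764265 169.5073421 ]
[ 0.54855907 -0.23022522  0.066     ] [ -2.68159639   0.2171278  183.50733853]
```

Call:
{"method": "jog_arm", "body": {"increments": [{"slide": [-2.3, 0.2, 25], "rotation": [0, 0, 0]}, {"slide": [0, 0, 30], "rotation": [0, 0, 0]}, {"slide": [0, 0, 30], "rotation": [0, 0, 0]}, {"slide": [0, 0, 30], "rotation": [0, 0, 0]}, {"slide": [0, 0, 25], "rotation": [0, 0, 0]}, {"slide": [0, 0, 15], "rotation": [0, 0, 0]}, {"slide": [0, 0, 5], "rotation": [0, 0, 0]}, {"slide": [0, 0, 0], "rotation": [0, 0, 0]}, {"slide": [0, 0, 0], "rotation": [0, 0, 0]}], "fingers": 0}}

```text
time: 5.92
tool_pos: [0.549, -0.2302, 0.0904]
tool_rot: [0.001, 0.599, 0.8, 0.0]
contact_force: [-0.3, -0.6, 1.0]
gripper_width: -0.005
```

```bash
python3 - <<'E'
from h import *
print(state()["tool_pos"])
f=optics.grab_frame("wrist"); cv2.imwrite("pics/d_wrist.png",f["frame"])
f=optics.grab_frame("scene"); cv2.imwrite("pics/d_s.png",cv2.resize(f["frame"][240:360,400:560],(800,600),interpolation=cv2.INTER_CUBIC))
E
```

```text
[ 0.54898649 -0.23018095  0.09043205]
```

View pics/d_wrist.png

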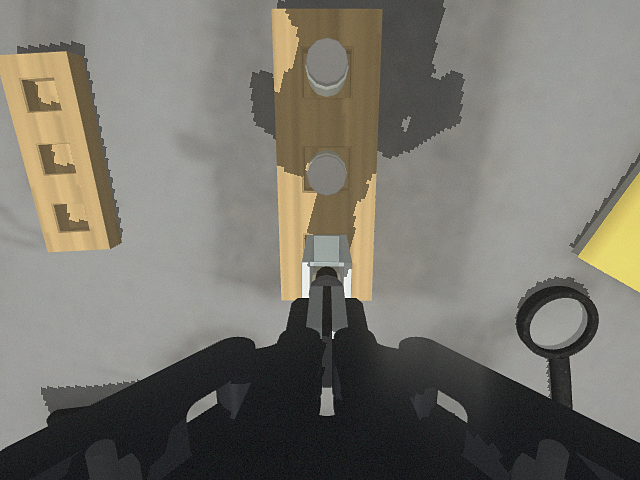

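View pics/d_s.png

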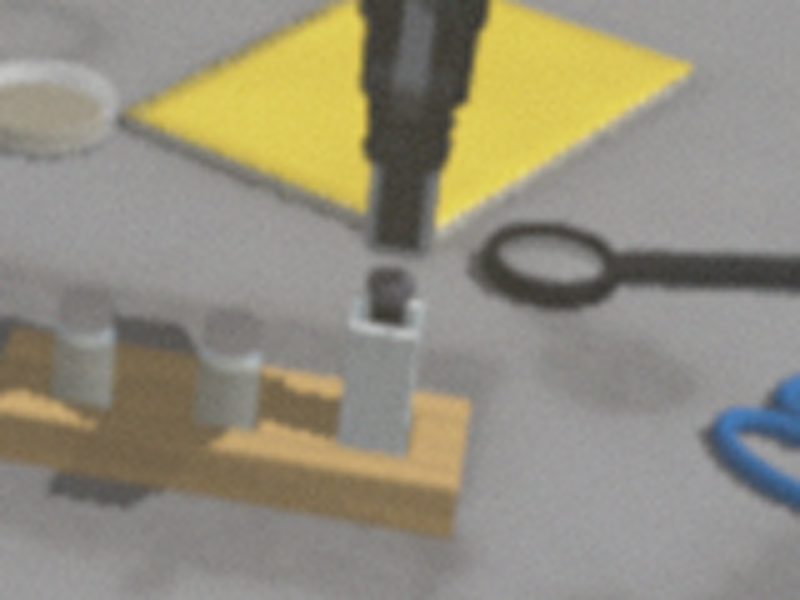

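The closed fingertips are centred over the cap, about 10 mm above it. I'll press slowly.

Call:
{"method": "jog_arm", "body": {"increments": [{"slide": [0, 0.3, 3], "rotation": [0, 0, 0]}, {"slide": [0, 0, 3], "rotation": [0, 0, 0]}, {"slide": [0, 0, 2], "rotation": [0, 0, 0]}, {"slide": [0, 0, 2], "rotation": [0, 0, 0]}, {"slide": [0, 0, 2], "rotation": [0, 0, 0]}, {"slide": [0, 0, 0], "rotation": [0, 0, 0]}], "fingers": 0}}

```text
time: 6.52
tool_pos: [0.5489, -0.2299, 0.0777]
tool_rot: [0.0, 0.599, 0.8, 0.0]
contact_force: [-0.1, 0.9, 2.2]
gripper_width: -0.003
```

Call:
{"method": "jog_arm", "body": {"increments": [{"slide": [0, 0, 1], "rotation": [0, 0, 0]}, {"slide": [0, 0, 1], "rotation": [0, 0, 0]}, {"slide": [0, 0, 1], "rotation": [0, 0, 0]}, {"slide": [0, 0, 0], "rotation": [0, 0, 0]}]}}

```text
time: 6.85
tool_pos: [0.5489, -0.2298, 0.0745]
tool_rot: [0.0, 0.599, 0.8, 0.0]
contact_force: [-0.6, -1.5, 4.1]
gripper_width: 0.002
```

Call:
{"method": "jog_arm", "body": {"increments": [{"slide": [0, 0, 1], "rotation": [0, 0, 0]}, {"slide": [0, 0, 0], "rotation": [0, 0, 0]}]}}

```text
time: 7.02
tool_pos: [0.5488, -0.2298, 0.0734]
tool_rot: [0.0, 0.599, 0.8, 0.0]
contact_force: [0.4, 0.5, 3.5]
gripper_width: -0.002
```

Call:
{"method": "jog_arm", "body": {"increments": [{"slide": [0, 0, 0.5], "rotation": [0, 0, 0]}, {"slide": [0, 0, 0], "rotation": [0, 0, 0]}]}}

```text
time: 7.18
tool_pos: [0.5488, -0.2298, 0.073]
tool_rot: [0.0, 0.599, 0.8, 0.0]
contact_force: [-0.4, -0.3, 3.5]
gripper_width: -0.004
```

Call:
{"method": "jog_arm", "body": {"increments": [{"slide": [0, 0, 0.5], "rotation": [0, 0, 0]}, {"slide": [0, 0, 0], "rotation": [0, 0, 0]}]}}

```text
time: 7.35
tool_pos: [0.549, -0.2299, 0.073]
tool_rot: [0.0, 0.599, 0.8, 0.0]
contact_force: [0.1, 0.3, 6.3]
gripper_width: -0.003
```

Call:
{"method": "jog_arm", "body": {"increments": [{"slide": [0, 0, 0.5], "rotation": [0, 0, 0]}, {"slide": [0, 0, 0], "rotation": [0, 0, 0]}]}}

```text
time: 7.52
tool_pos: [0.5492, -0.2301, 0.073]
tool_rot: [0.001, 0.599, 0.8, 0.0]
contact_force: [-0.5, 0.6, 8.0]
gripper_width: -0.005
```

Call:
{"method": "jog_arm", "body": {"increments": [{"slide": [0, 0, 0], "rotation": [0, 0, 0]}, {"slide": [0, 0, -3], "rotation": [0, 0, 0]}, {"slide": [0, 0, -15], "rotation": [0, 0, 0]}, {"slide": [0, 0, -25], "rotation": [0, 0, 0]}, {"slide": [0, 0, -25], "rotation": [0, 0, 0]}, {"slide": [0, 0, -10], "rotation": [0, 0, 0]}]}}

```text
time: 8.02
tool_pos: [0.5498, -0.2304, 0.1528]
tool_rot: [0.002, 0.599, 0.8, 0.0]
contact_force: [0.9, -0.6, 0.8]
gripper_width: -0.002
```

Call:
{"method": "jog_arm", "body": {"increments": [{"slide": [0, 0, 0], "rotation": [0, 0, 0]}, {"slide": [0, 0, 0], "rotation": [0, 0, 0]}, {"slide": [0, 0, 0], "rotation": [0, 0, 0]}, {"slide": [0, 0, 0], "rotation": [0, 0, 0]}, {"slide": [0, 0, 0], "rotation": [0, 0, 0]}, {"slide": [0, 0, 0], "rotation": [0, 0, 0]}], "fingers": 1}}

```text
time: 8.52
tool_pos: [0.5481, -0.2294, 0.1486]
tool_rot: [-0.001, 0.599, 0.8, -0.0]
contact_force: [-0.5, 0.2, -0.5]
gripper_width: 0.843
```

```bash
python3 - <<'E'
from h import *
s=state(); print(s["tool_pos"],s["gripper_width"])
f=optics.grab_frame("wrist"); a=cv2.resize(f["frame"][150:350,220:440],(440,400))
for th,z in [("cap_top",.073),("window_middle",.032)]:
    for r in place_of(th,"wrist")[:1]: X=onz(f,r["uv"],z);print(th,np.round(r["uv"],1),X,totool(X-s["tool_pos"]))
f=optics.grab_frame("scene"); b=cv2.resize(f["frame"][270:350,420:500],(400,400),interpolation=cv2.INTER_CUBIC)
cv2.imwrite("pics/e.png",np.hstack([a[:, :400],b]))
E
```

```text
[ 0.54811103 -0.22944373  0.14860249] 0.8429451053157403
cap_top [328.9 253. ] [ 0.54885162 -0.22960198  0.073     ] [-0.42148908  0.72603618 75.60161699]
window_middle [328.8 229.2] [ 0.5475979  -0.22490302  0.032     ] [  4.4440253    0.83684725 116.60433587]
```

View pics/e.png

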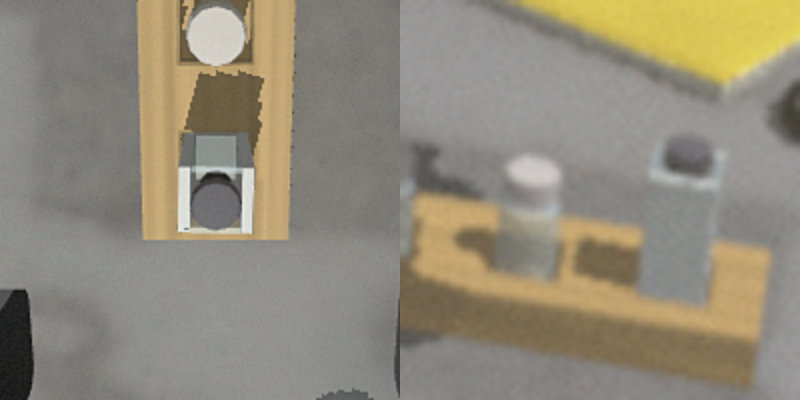

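Call:
{"method": "jog_arm", "body": {"increments": [{"slide": [-0.2, 0.6, 10], "rotation": [0, 0, 0]}, {"slide": [0, 0, 20], "rotation": [0, 0, 0]}, {"slide": [0, 0, 25], "rotation": [0, 0, 0]}, {"slide": [0, 0, 20], "rotation": [0, 0, 0]}, {"slide": [0, 0, 20], "rotation": [0, 0, 0]}, {"slide": [0, 0, 12], "rotation": [0, 0, 0]}, {"slide": [0, 0, 8], "rotation": [0, 0, 0]}, {"slide": [0, 0, 4], "rotation": [0, 0, 0]}, {"slide": [0, 0, 0], "rotation": [0, 0, 0]}, {"slide": [0, 0, 0], "rotation": [0, 0, 0]}], "fingers": 1}}

```text
time: 9.55
tool_pos: [0.55, -0.2302, 0.0319]
tool_rot: [0.001, 0.599, 0.8, 0.0]
contact_force: [-0.2, -0.5, -0.2]
gripper_width: 1.0
```

```bash
python3 - <<'E'
from h import *
s=state(); print(s["tool_pos"],s["gripper_width"],s["contact_force"])
f=optics.grab_frame("wrist"); cv2.imwrite("pics/f_w.png",f["frame"])
f=optics.grab_frame("scene"); cv2.imwrite("pics/f_s.png",cv2.resize(f["frame"][240:360,400:560],(800,600),interpolation=cv2.INTER_CUBIC))
E
```

```text
[ 0.55002378 -0.23017747  0.03187444] 0.9998265013762102 [-0.23782609 -0.49853111 -0.20857936]
```

View pics/f_w.png

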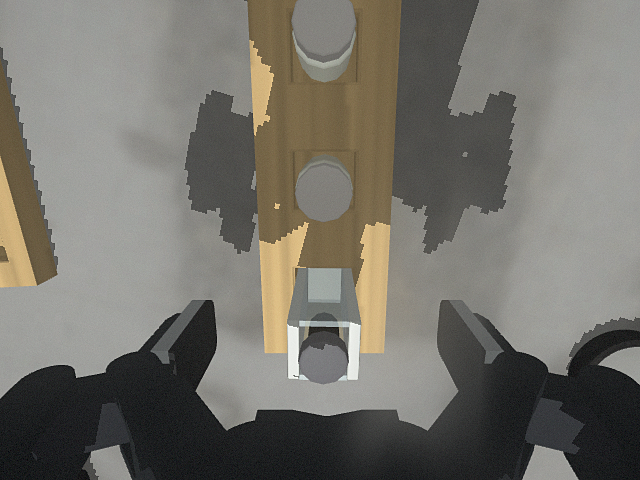

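View pics/f_s.png

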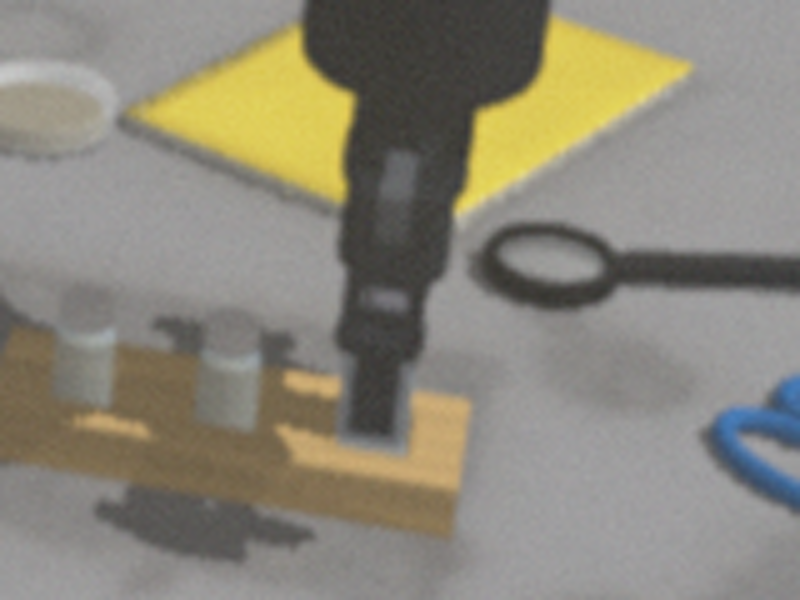

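Call:
{"method": "jog_arm", "body": {"increments": [{"slide": [0.5, -1, 2], "rotation": [0, 0, 0]}, {"slide": [0, 0, 0], "rotation": [0, 0, 0]}, {"slide": [0, 0, 0], "rotation": [0, 0, 0]}, {"slide": [0, 0, 0], "rotation": [0, 0, 0]}, {"slide": [0, 0, 0], "rotation": [0, 0, 0]}, {"slide": [0, 0, 0], "rotation": [0, 0, 0]}, {"slide": [0, 0, 0], "rotation": [0, 0, 0]}, {"slide": [0, 0, 0], "rotation": [0, 0, 0]}, {"slide": [0, 0, 0], "rotation": [0, 0, 0]}, {"slide": [0, 0, 0], "rotation": [0, 0, 0]}], "fingers": 0}}

```text
time: 10.48
tool_pos: [0.5485, -0.2297, 0.0293]
tool_rot: [0.0, 0.599, 0.8, 0.0]
contact_force: [0.5, -0.4, 1.8]
gripper_width: 0.274
```

```bash
python3 - <<'E'
from h import *
s=state(); print(s["tool_pos"],s["gripper_width"],s["contact_force"])
f=optics.grab_frame("wrist"); cv2.imwrite("pics/g_w.png",f["frame"])
E
```

```text
[ 0.54847165 -0.22973742  0.0292562 ] 0.27395190309806877 [ 0.46831328 -0.37227684  1.81419134]
```

View pics/g_w.png

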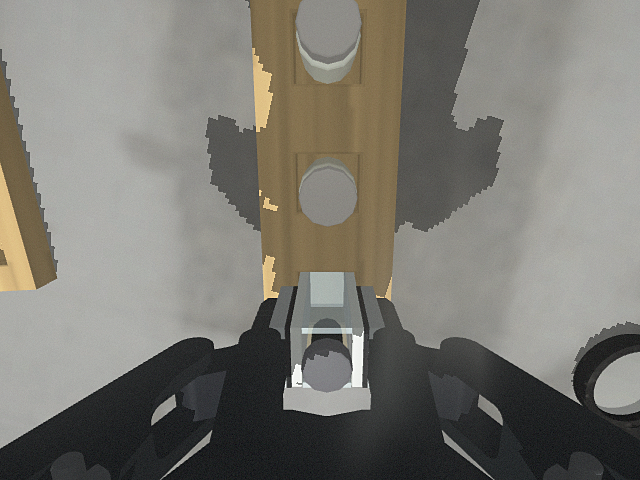

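Call:
{"method": "jog_arm", "body": {"increments": [{"slide": [0, 0, -3], "rotation": [0, 0, 0]}, {"slide": [0, 0, -5], "rotation": [0, 0, 0]}, {"slide": [0, 0, -8], "rotation": [0, 0, 0]}, {"slide": [0, 0, -12], "rotation": [0, 0, 0]}, {"slide": [0, 0, -15], "rotation": [0, 0, 0]}, {"slide": [0, 0, -18], "rotation": [0, 0, 0]}, {"slide": [0, 0, -20], "rotation": [0, 0, 0]}, {"slide": [0, 0, -20], "rotation": [0, 0, 0]}, {"slide": [0, 0, -12], "rotation": [0, 0, 0]}, {"slide": [0, 0, -7], "rotation": [0, 0, 0]}, {"slide": [0, 0, 0], "rotation": [0, 0, 0]}, {"slide": [0, 0, 0], "rotation": [0, 0, 0]}], "fingers": 0}}

```text
time: 11.53
tool_pos: [0.5481, -0.2295, 0.1489]
tool_rot: [-0.0, 0.599, 0.8, -0.0]
contact_force: [-0.2, 0.4, -2.0]
gripper_width: 0.273
```

```bash
python3 - <<'E'
from h import *
s=state(); print(s["tool_pos"],s["gripper_width"],s["contact_force"])
F={}
for n in ["wrist","scene","top"]:
    f=F[n]=optics.grab_frame(n); cv2.imwrite(f"pics/h_{n}.png",f["frame"])
for th in ["cap_top","window_middle","cell"]:
    o=[]
    for n in F:
        r=place_of(th,n)
        if r: o.append((F[n],r[0]["uv"])); print(th,n,r[0]["uv"],r[0]["score"])
    if len(o)>1: X,e=tri(o); print(th,np.round(X,4),np.round(e,1),"rel tool",totool(X-s["tool_pos"]))
o=[]
for th in ["beam","light_bench"]:
    o=[]
    for n in ("scene","top"):
        r=place_of(th,n)
        if r: o.append((F[n],r[0]["uv"])); print(th,n,r[0]["uv"],r[0]["score"],onz(F[n],r[0]["uv"],.072 if th=="beam" else 0))
    if len(o)>1: X,e=tri(o); print(th,np.round(X,4),np.round(e,1))
E
```

```text
[ 0.54807903 -0.22954744  0.14888693] 0.27268700598421036 [-0.19987328  0.38521732 -1.97390826]
cap_top wrist [326.6, 373.5] 0.58
cap_top top [296.2, 265.2] 0.56
cap_top [0.4311 0.1191 0.7066] [10.6 16.6] rel tool [ 368.31469946  -14.95388163 -557.16905206]
window_middle wrist [324.9, 309.8] 0.83
window_middle scene [480.9, 255.4] 0.59
window_middle top [478.9, 235.8] 0.47
window_middle [ 0.5453 -0.2271  0.154 ] [4.7 0.2 0.8] rel tool [ 3.13771179 -2.01714403 -5.15132853]
cell wrist [327.1, 286.8] 0.64
cell scene [483.5, 275.0] 0.7
cell top [475.0, 240.7] 0.42
cell [ 0.5454 -0.2325  0.1185] [6.8 1.6 2.7] rel tool [-2.03888601 -3.40590528 30.40522309]
beam scene [281.3, 257.5] 0.9 [0.48392502 0.13886949 0.072     ]
beam top [296.4, 267.6] 0.67 [0.49200063 0.14396227 0.072     ]
beam [0.4921 0.1448 0.0669] [0.4 0.4]
light_bench scene [280.1, 283.2] 0.93 [0.50113957 0.16019171 0.        ]
light_bench top [297.2, 267.8] 0.61 [0.50021207 0.14511942 0.        ]
light_bench [0.4958 0.1487 0.007 ] [2.6 2.3]
```

View pics/h_scene.png

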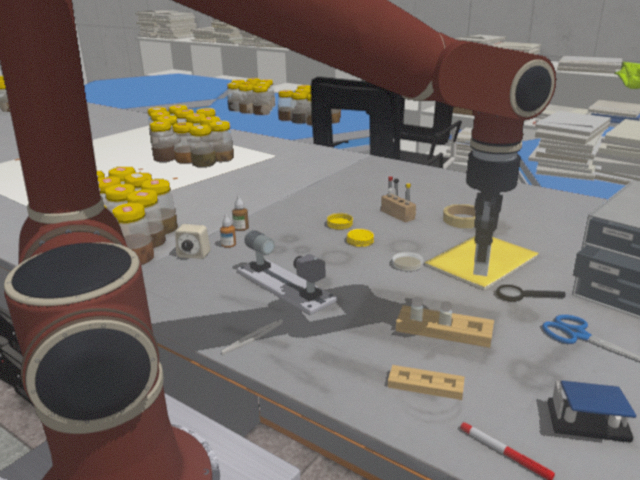

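View pics/h_top.png

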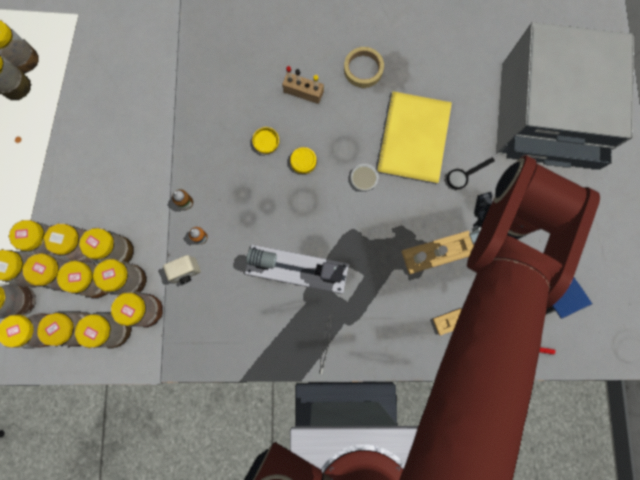

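Call:
{"method": "jog_arm", "body": {"increments": [{"slide": [10, 0, -5], "rotation": [0, 0, 0]}, {"slide": [20, 0, -7], "rotation": [0, 0, 0]}, {"slide": [24, 0.4, -6], "rotation": [0, 0, 0]}, {"slide": [24, 0.4, -6], "rotation": [0, 0, 0]}, {"slide": [24, 0.4, -6], "rotation": [0, 0, 0]}, {"slide": [24, 0.4, -6], "rotation": [0, 0, 0]}, {"slide": [24, 0.4, -6], "rotation": [0, 0, 0]}, {"slide": [24, 0.4, -6], "rotation": [0, 0, 0]}, {"slide": [24, 0.4, -6], "rotation": [0, 0, 0]}, {"slide": [24, 0.4, -6], "rotation": [0, 0, 0]}, {"slide": [24, 0.4, -6], "rotation": [0, 0, 0]}, {"slide": [16, 0.4, -4], "rotation": [0, 0, 0]}, {"slide": [8, 0, 0], "rotation": [0, 0, 4.6]}, {"slide": [0, 0, 0], "rotation": [0, 0, 4.6]}, {"slide": [0, 0, 0], "rotation": [0, 0, 4.6]}, {"slide": [0, 0, 0], "rotation": [0, 0, 4.6]}, {"slide": [0, 0, 0], "rotation": [0, 0, 4.6]}, {"slide": [0, 0, 0], "rotation": [0, 0, 4.6]}, {"slide": [0, 0, 0], "rotation": [0, 0, 0]}], "fingers": 0}}

```text
time: 13.92
tool_pos: [0.4757, 0.0311, 0.2194]
tool_rot: [0.0, 0.773, 0.634, 0.0]
contact_force: [-0.3, -0.6, 0.1]
gripper_width: 0.271
```

```bash
python3 - <<'E'
from h import *
s=state(); print(s["tool_pos"],s["gripper_width"],s["contact_force"],s["time"])
f=optics.grab_frame("wrist"); cv2.imwrite("pics/i_w.png",f["frame"])
import pickle; pickle.dump(f,open("iw.pkl","wb"))
for th in ["beam","light_bench"]:
    for r in place_of(th,"wrist")[:2]: print(th,r["uv"],r["score"],onz(f,r["uv"],.072 if th=="beam" else 0))
R=np.array([.497,.147,0]); c,q=np.cos(-.197),np.sin(-.197)
for x,y in [(35,115),(-35,115),(-35,-115),(35,-115)]: print(proj(f,R+[c*x/1e3-q*y/1e3,q*x/1e3+c*y/1e3,.012]))
E
```

```text
[0.47572417 0.03108818 0.21938865] 0.2708733593869756 [-0.2707338  -0.64645326  0.07205145] 13.9167
beam [324.0, 67.0] 0.69 [0.49588707 0.14507791 0.072     ]
light_bench [325.2, 77.4] 0.75 [0.49713523 0.14788809 0.        ]
[369.6788727  -82.15394838]
[280.39930846 -82.18211724]
[288.55295631 207.24169233]
[362.14534986 207.21678242]
```

View pics/i_w.png

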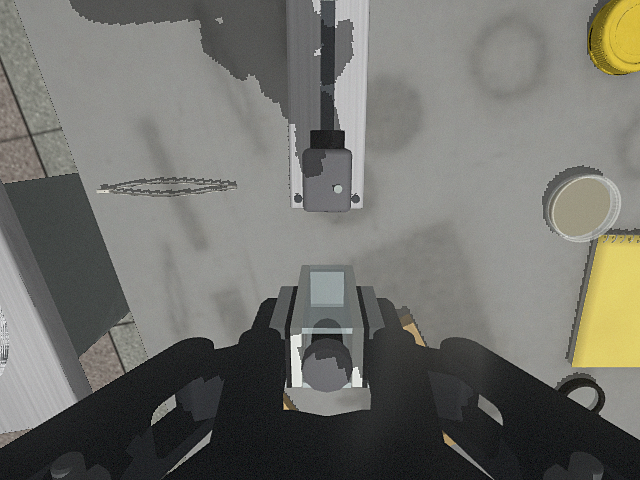

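Call:
{"method": "jog_arm", "body": {"increments": [{"slide": [10, 0, 0], "rotation": [0, 0, 0]}, {"slide": [20, 0, 0], "rotation": [0, 0, 0]}, {"slide": [25, 0, 0], "rotation": [0, 0, 0]}, {"slide": [25, 0, 0], "rotation": [0, 0, 0]}, {"slide": [20, 0, 0], "rotation": [0, 0, 0]}, {"slide": [15, 0, 0], "rotation": [0, 0, 0]}, {"slide": [0, 0, 0], "rotation": [0, 0, 0]}, {"slide": [0, 0, 0], "rotation": [0, 0, 0]}], "fingers": 0}}

```text
time: 14.73
tool_pos: [0.4983, 0.1443, 0.2189]
tool_rot: [-0.0, 0.772, 0.635, -0.0]
contact_force: [-0.0, -0.4, 0.5]
gripper_width: 0.275
```

```bash
python3 - <<'E'
from h import *
s=state(); print(s["tool_pos"],s["gripper_width"],s["contact_force"],s["time"])
f=optics.grab_frame("wrist"); cv2.imwrite("pics/j_w.png",f["frame"])
import pickle; pickle.dump((f,s),open("jw.pkl","wb"))
for th in ["beam","light_bench"]:
    for r in place_of(th,"wrist")[:2]: print(th,r["uv"],r["score"],onz(f,r["uv"],.072 if th=="beam" else 0))
R=np.array([.497,.147,0]); c,q=np.cos(-.197),np.sin(-.197)
for x,y in [(35,115),(-35,115),(-35,-115),(35,-115)]: print(proj(f,R+[c*x/1e3-q*y/1e3,q*x/1e3+c*y/1e3,.012]))
E
```

```text
[0.4983454  0.14427355 0.21886398] 0.2746182738318079 [-0.01796961 -0.42790186  0.48795762] 14.7333
light_bench [328.2, 206.9] 0.65 [0.49926865 0.14500112 0.        ]
[366.21233538  76.90050027]
[285.41206092  76.6288429 ]
[291.3905808  317.26364452]
[359.10109093 317.45136946]
```

View pics/j_w.png

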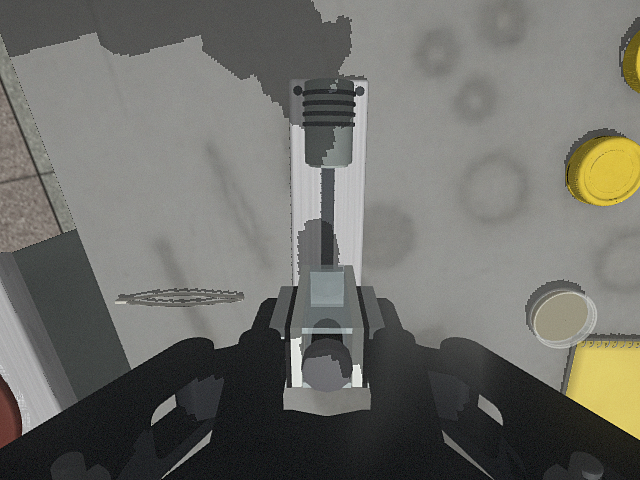

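```bash
python3 - <<'E'
from h import *
import pickle
f,s=pickle.load(open("jw.pkl","rb"))
R=Rt(s).as_matrix(); print("tool yaw",np.arctan2(R[1,0],R[0,0]))
for nm,u,z in [("lampL",(303,95),.072),("lampR",(354,95),.072),("lampfL",(306,155),.072),("lampfR",(352,155),.072),("cornL",(290,80),.012),("cornR",(368,80),.012),("eL",(292,240),.012),("eR",(362,240),.012),("lamp_face",(328,167),.072),("barL",(321,170),.014),("barR",(335,170),.014),("barL",(321,250),.014),("barR",(334,250),.014)]:
    X=onz(f,u,z); print(nm,np.round(R.T@(X-s["tool_pos"])*1e3,1),np.round(X,4))
a=f["frame"]; 
cv2.imwrite("pics/k.png",np.hstack([cv2.resize(a[70:270,280:380],(300,600),interpolation=cv2.INTER_CUBIC),cv2.resize(a[260:400,270:390],(500,600),interpolation=cv2.INTER_CUBIC)]))
E
```

```text
tool yaw 1.3768473598894895
lampL [ 96.9 -17.9 146.8] [0.4994 0.2428 0.072 ]
lampR [ 96.9  19.2 146.8] [0.5358 0.2357 0.072 ]
lampfL [ 54.4 -16.4 146.9] [0.4927 0.2007 0.072 ]
lampfR [ 54.4  18.5 146.8] [0.5269 0.194  0.072 ]
cornL [114.9 -32.5 206.8] [0.4885 0.2632 0.012 ]
cornR [114.9  35.2 206.8] [0.5549 0.2502 0.012 ]
eL [-29.4 -34.4 206.9] [0.4588 0.122  0.012 ]
eR [-29.4  33.7 206.9] [0.5257 0.1088 0.012 ]
lamp_face [ 45.4   0.3 146.8] [0.5073 0.1887 0.072 ]
barL [ 38.   -5.9 204.9] [0.4998 0.1826 0.014 ]
barR [ 38.    7.  204.8] [0.5124 0.1801 0.014 ]
barL [-39.   -6.2 204.9] [0.4847 0.1071 0.014 ]
barR [-39.    6.5 204.9] [0.4971 0.1047 0.014 ]
```

View pics/k.png

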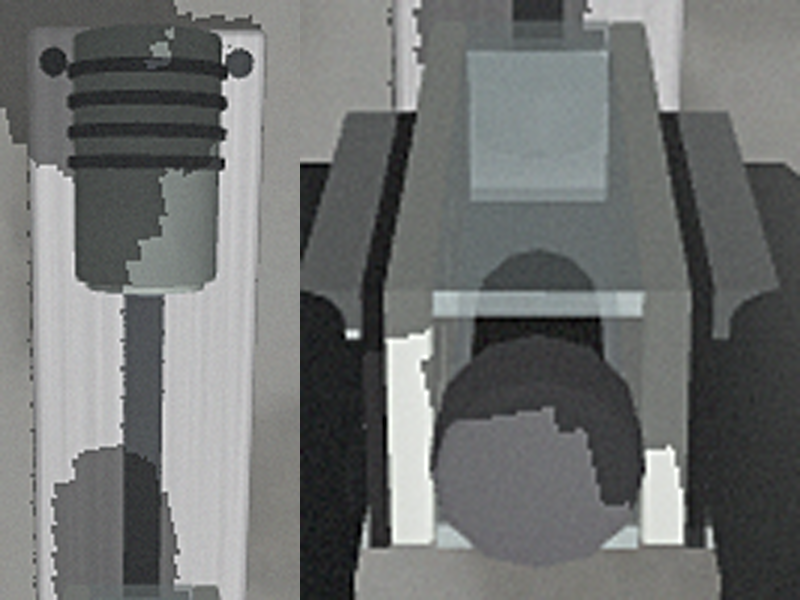

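Call:
{"method": "jog_arm", "body": {"increments": [{"slide": [0, 0.5, 5], "rotation": [0, 0, 0]}, {"slide": [0, 0, 12], "rotation": [0, 0, 0]}, {"slide": [0, 0, 15], "rotation": [0, 0, 0]}, {"slide": [0, 0, 15], "rotation": [0, 0, 0]}, {"slide": [0, 0, 15], "rotation": [0, 0, 0]}, {"slide": [0, 0, 15], "rotation": [0, 0, 0]}, {"slide": [0, 0, 15], "rotation": [0, 0, 0]}, {"slide": [0, 0, 15], "rotation": [0, 0, 0]}, {"slide": [0, 0, 15], "rotation": [0, 0, 0]}, {"slide": [0, 0, 12], "rotation": [0, 0, 0]}, {"slide": [0, 0, 8], "rotation": [0, 0, 0]}, {"slide": [0, 0, 5], "rotation": [0, 0, 0]}, {"slide": [0, 0, 2], "rotation": [0, 0, 0]}, {"slide": [0, 0, 0], "rotation": [0, 0, 0]}, {"slide": [0, 0, 0], "rotation": [0, 0, 0]}, {"slide": [0, 0, 0], "rotation": [0, 0, 0]}], "fingers": 0}}

```text
time: 16.22
tool_pos: [0.4998, 0.1434, 0.071]
tool_rot: [0.0, 0.773, 0.634, 0.001]
contact_force: [0.3, 0.7, -0.4]
gripper_width: 0.276
```

```bash
python3 - <<'E'
from h import *
s=state(); print(s["tool_pos"],s["tool_rot"],s["gripper_width"],s["contact_force"],s["time"])
F={}
for n in ["wrist","scene","top"]:
    f=F[n]=optics.grab_frame(n); cv2.imwrite(f"pics/l_{n}.png",f["frame"])
cv2.imwrite("pics/l_s.png",cv2.resize(F["scene"]["frame"][180:330,220:420],(800,600),interpolation=cv2.INTER_CUBIC))
for th in ["window_middle","cell","beam"]:
    o=[]
    for n in F:
        r=place_of(th,n)
        if r: o.append((F[n],r[0]["uv"])); print(th,n,r[0]["uv"],r[0]["score"])
    if len(o)>1: X,e=tri(o); print(th,np.round(X,4),np.round(e,1),"rel tool",totool(X-s["tool_pos"]))
E
```

```text
[0.49977399 0.14337036 0.07099601] [4.98470996e-04 7.72998938e-01 6.34406631e-01 7.87129998e-04] 0.2757105229612905 [ 0.31081366  0.72331492 -0.3513937 ] 16.2167
window_middle wrist [326.6, 311.5] 0.63
window_middle scene [283.1, 251.4] 0.91
window_middle [0.4985 0.1449 0.0776] [1.9 0.4] rel tool [ 1.24839275 -1.50215634 -6.56304527]
cell scene [282.7, 266.1] 0.73
beam scene [284.2, 254.4] 0.96
beam top [295.7, 261.6] 0.91
beam [0.5047 0.1467 0.0678] [0.7 0.7] rel tool [4.26279599 4.15739814 3.2413861 ]
```

View pics/l_s.png

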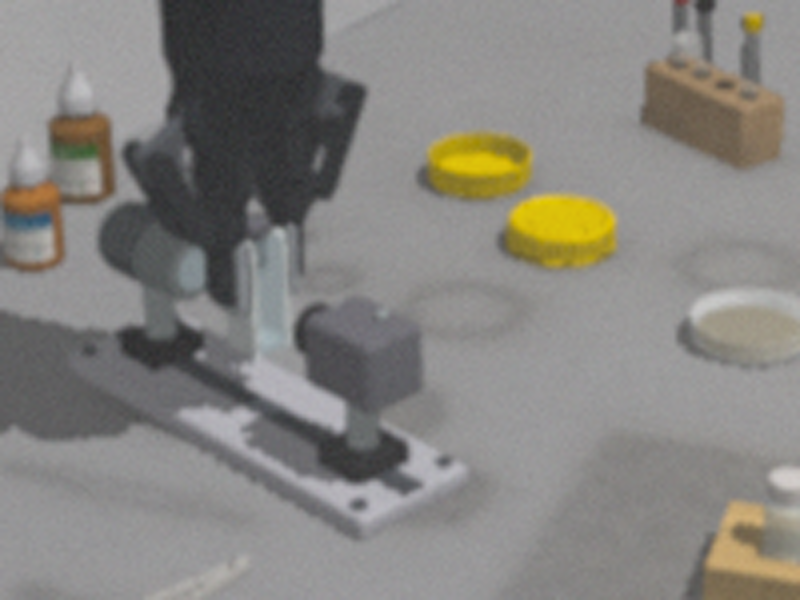

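View pics/l_wrist.png

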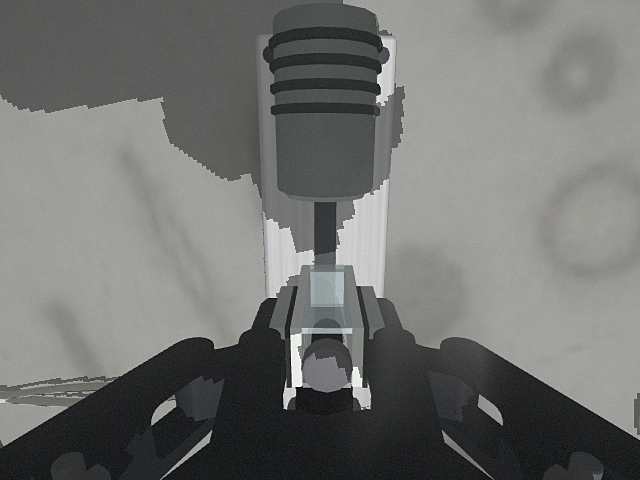

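View pics/l_top.png

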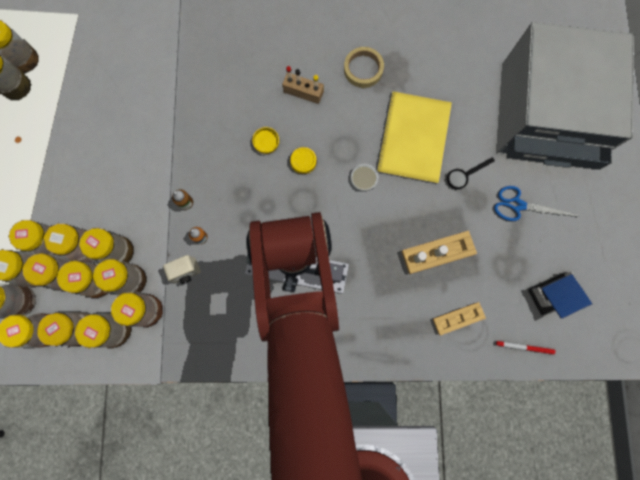

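```bash
python3 - <<'E'
from h import *
s=state(); print(s["tool_pos"],s["contact_force"],s["joint_vel"])
f=optics.grab_frame("scene"); im=f["frame"].copy()
c,q=np.cos(-.197),np.sin(-.197)
B=np.array([.4996,.1455,0])
W=lambda x,y,z:B+[c*x-q*y,q*x+c*y,z]
T=s["tool_pos"]; R=Rt(s).as_matrix()
z0=T[2]-.0233
S=5; big=cv2.resize(im[215:335,225:385],None,fx=S,fy=S,interpolation=cv2.INTER_CUBIC)
P=lambda X:tuple(int(v) for v in (proj(f,X)-[225,215])*S+S/2)
for sx in(-1,1):
  for sy in(-1,1):
    a=T+R@[sy*.011,sx*.012,0]; cv2.line(big,P([a[0],a[1],z0]),P([a[0],a[1],z0+.06]),(0,0,255),1)
for y in(.045,-.044):
  pts=np.int32([P(W(.0195*np.cos(t),y,.072+.0195*np.sin(t))) for t in np.linspace(0,6.28,30)]); cv2.polylines(big,[pts],True,(0,255,0) ,1)
cv2.line(big,P(W(0,.045,.072)),P(W(0,-.044,.072)),(0,255,0),1)
pts=np.int32([P(W(x,y,.012)) for x,y in [(.035,.115),(-.035,.115),(-.035,-.115),(.035,-.115)]]); cv2.polylines(big,[pts],True,(255,0,0),1)
cv2.imwrite("pics/m.png",big)
print(R.T@(W(0,0,.072)-np.r_[T[:2],z0+.026])*1e3)
E
```

```text
[0.49899052 0.14328786 0.06999502] [ 0.57814952 -0.49058476 -1.6261988 ] [-0.00045704  0.0007187   0.000426    0.00126425 -0.00177244  0.00145608]
[2.2885205  0.16614751 0.69509768]
```

View pics/m.png

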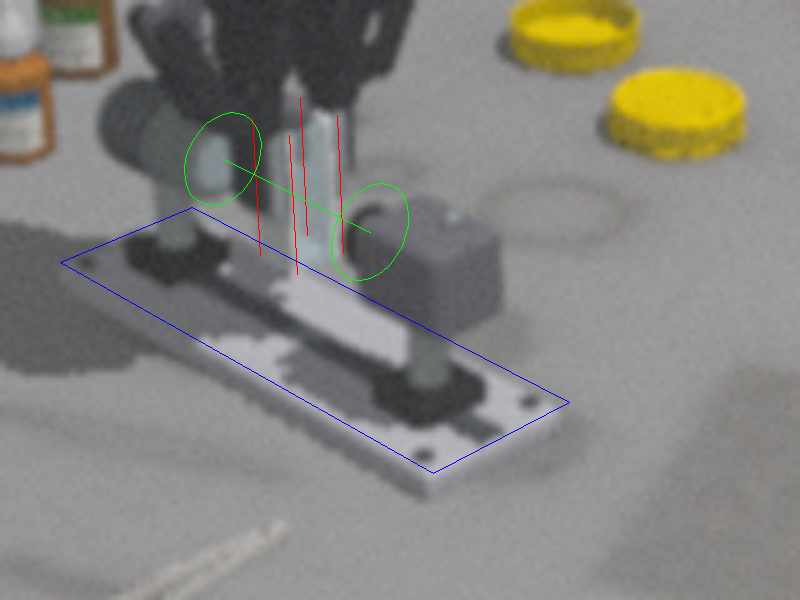

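```bash
python3 - <<'E'
from h import *
f=optics.grab_frame("scene")
a=cv2.resize(f["frame"][225:285,245:325],(800,600),interpolation=cv2.INTER_LANCZOS4)
cv2.imwrite("pics/n.png",cv2.convertScaleAbs(a,alpha=1.5))
E
```

```text
(no output)
```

View pics/n.png

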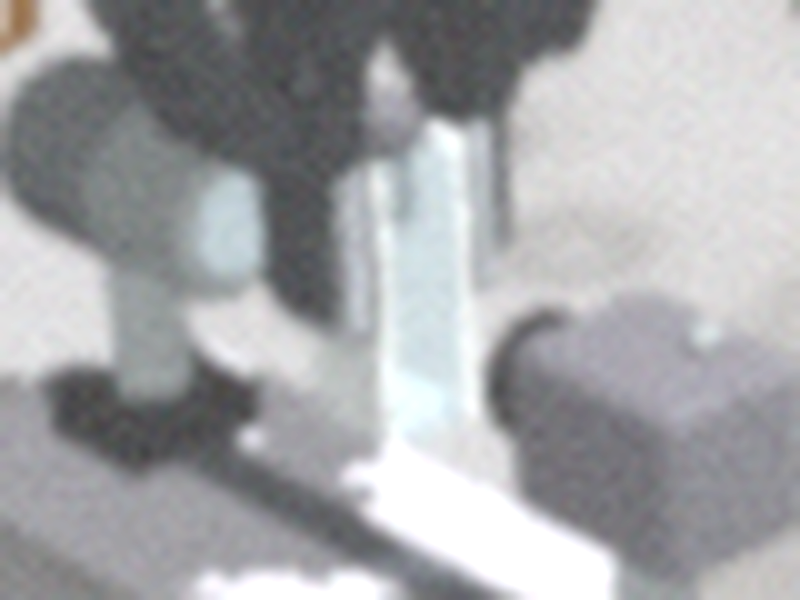

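```bash
python3 - <<'E'
from h import *
s=state(); print(s["time"],s["tool_pos"],s["gripper_width"],np.abs(s["joint_vel"]).max())
for n in("top",):
    f=optics.grab_frame(n)
    for th in("vial_1","petri"):
        for r in place_of(th,n)[:3]: print(th,np.round(r["uv"],1),r["score"])
print(manip.job_done())
E
```

```text
16.9167 [0.49900007 0.14327251 0.06997838] 0.27557370842365847 0.0029462482341378886
vial_1 [417.  262.4] 0.63
vial_1 [439.9 251.4] 0.46
petri [364.4 176.5] 0.73
the job is handed in; nothing more can be done
None
```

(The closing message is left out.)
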